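# Load a deep-well plate into the plate warmer

### The job

Load the white deep-well plate that lies crooked on the loading shelf into the plate warmer: slide it along into the heated pocket until it drops fully home, flat and square, then swing the hold-down clip by its red knob right round over the plate, as far as it goes. Leave the jar with the blue cap and the jar with the black lid standing where they are.

Things in the scene. Friction and masses are not known exactly. Their poses are not given: they have to be found in the camera images.
- plate: white 96-well deep-well plate, a block 85.5 mm (its x) by 127.8 mm (its y) by 31 mm high, 0.1 to 0.2 kg, too wide to grip. Origin at the centre of its underside. It starts on the warmer's loading shelf, crooked by up to 10 degrees, its y roughly along the warmer's, overhanging the shelf's free end by 35 to 55 mm
- warmer: low white plate warmer with an aluminium deck, fixed, x from -57 to +63 mm, y from -182 to +86. Origin on the table under its pocket's centre, z up; control panel on the -x side, to the robot. Loading shelf: flat, 60 mm above the table, from y = -182 to the pocket's lip at -65. The plate is fed along +y; side rails (66 mm above the table) flare outward 8 mm from y = -65 to -83 as a lead-in
- pocket (a point): centre of the pocket's floor, axes as the warmer's; a seated plate's origin lies here, its y along this y. The floor is 56 mm above the table, 4 mm below the shelf; the pocket is 88.5 mm in x and 130.8 mm in y, 1.5 mm more than the plate on each side; its end stop, at y = +65.4, is 66 mm above the table
- clip (a joint): hold-down clip: flat steel arm, 12 mm wide, on a vertical pivot on the +x rail; rad. 0: it points along the rail (warmer +y), clear of the pocket; negative, to -0.6: further out; 1.57, its stop: it points to the warmer's -x, across the plate. Stays where left. Underside 89, top 94 mm above the table: 2 mm over a seated plate, but in the way of one that rides on the lip
- clip_pivot (a point): pivot axis of the clip, at the arm's top, 94 mm above the table; at x = +54, y = -50 mm in the warmer's frame
- clip_knob (a point): middle of the clip's upright red knob, 14 mm across, from 94 to 120 mm above the table, on the arm 40 mm from the pivot
- reagent_jar: clear jar with a blue cap, 59 mm across, 115 mm high, standing at the right; a bystander
- specimen_jar: jar with a black lid, 50 mm across, 65 mm high, standing at the left; a bystander

How it is judged (in metres and radians):
On the way, in this order (a step that is already met when the one before it is completed fails the run):
1. the plate sits in the pocket: underside within 1.5 mm of the pocket floor, level, centred and square (horizontal distance between plate and pocket below 0.004 m and z of plate in the frame of pocket below 0.0015 m and angle between plate's own z axis and vertical below 0.017 rad and angle between the y axis of plate and the y axis of pocket, either way round below 0.05 rad), for 0.2 s.
2. the clip is swung over the plate (past 1.3 rad) (value of joint clip above 1.3 rad), for 0.2 s.
At the end, for the whole second after the job is handed in: The plate rests in the pocket: its origin within 4 mm of the pocket's centre sideways and no more than 1.5 mm above the pocket floor, tilted less than 0.017 rad and square to the pocket within 0.05 rad, and at rest; the clip is swung past 1.3 rad and at rest (all of step 1 and value of joint clip above 1.3 rad and linear speed of plate below 0.02 m/s and velocity of joint clip below 0.1 rad/s); the robot touches nothing.
It fails at once if the plate is pushed off the warmer (height (world z) of plate below 0.045 m).
It fails at once if one of the two jars is shifted by more than 40 mm or knocked over (distance of any of reagent_jar, specimen_jar from where it was at the start of the episode above 0.04 m or angle between any of reagent_jar, specimen_jar's own z axis and vertical above 0.5 rad).
It also fails if it takes over 64 s, if anything falls off the work surface, if the arm or the gripper's body presses on something with over 40 N, if the wrist force passes 120 N, or if a joint passes its speed limit or range.

### The arm

A 6-joint arm with a two-finger parallel gripper is mounted at the origin on a cart in front of the work surface, level with it; the furniture and walls round the work are solid. World frame = base frame: x ahead of the robot, y to its left, z up, the work surface at z = 0. Lengths are in mm, angles in rad, forces in N, time in s.
With the tool pointing down it reaches from about 300 to 850 mm from the base axis. Payload 4.2 kg.
Tool frame: the origin (TCP) lies between the finger pads; the fingertips stand 22 mm ahead of it and the grasp point (between the pads) lies 3 mm ahead of it (tcp_to_tips is the z of the fingertips in the tool frame, in mm); z points along the fingers, y is the line along which they close (so a half turn about z gives the same grasp; the last joint's range is limited). The gripper opens to 91 mm and grips with 3 to 60 N. Pads are 32 mm wide; open, the fingers measure 118 mm over their backs; the gripper's body (76 mm by 178 mm) begins 60 mm behind the grasp point.
Start: joints at [1.112, 0.32, 1.565, -0, 1.257, -0.02], TCP at [244.294, 520.539, 235.976] pointing down, gripper open.
Joint ranges: [-3.11, 3.11], [-0.84, 2.01], [0.21, 2.61], [-1.34, 4.49], [0.05, 2.63], [-2.56, 2.56]. Speed limits (rad/s): [2.57, 2.57, 3.14, 3.14, 3.14, 3.14].

### API

Orientations are given as a unit quaternion [w, x, y, z].
In Python, from station import * gives the robot as it stands.
- The arm moves only by the tool move_arm, never from a script. Its argument "increments" is a list that holds one entry, the list of rows, each a list of 7 numbers: the closure, from 0 (fully open) to 1 (shut), then the shift along the tool's x, y, z scaled (see below), then the turn, a rotation vector about the tool's x, y, z scaled (see below). A call has 1 to 20 rows; each row is the pose to reach, as a shift and turn from the pose commanded when the call began, along the tool's axes at that moment; what a row does not reach only later rows make up. The controller multiplies each number of a shift by 0.3 m and each number of a turn by 60 degrees. A row lasts 1/8 s, in which the tool goes at most 62.5 mm and 10.7 degrees, less where a joint would pass 70% of its speed; a pose out of reach is approached as far as the arm can. A call with a number of a shift or a turn outside -1 to 1 is refused whole. A call with a gripper value outside its range is refused whole. The fingers move at their own pace and stop on an object; "squeeze" is the grip in N (left out, the last holds). Time passes only in rows, so rows that repeat a pose let the fingers close. It gives the time, the measured TCP pose, the force, the opening and the grip force at its end, in the units of the state.
- get_state(): the state, without advancing time (a new reading comes with each control period).
- get_image(name): name is "side" or "top"; returns a dict with "img" (420x560x3 uint8, red, green, blue), "mtx" (3x3 intrinsics, pixels), "k1" (the pictures are not rectified: a ray, as slopes to the right and down, at radius r is drawn at 1 + k1 r^2 times it, then the intrinsics apply), "R" (3x3) and "t" (3): a world point X has camera coordinates R X + t. Camera axes: x right, y down, z forward; pixel columns grow to the right and rows downward; lengths in mm; the calibration is good to about 2 mm. A picture is of the moment at which its call begins. There is no depth.
- finish_job(): hands the job in; it is judged then, once.
The state is a dict: "clock": time; "q": joint angles; "joint_velocities": joint speeds; "effort": joint torques, N m; "ee_pos": TCP position; "tcp_rot": TCP orientation; "contact_force": force on the tool from outside, world axes, zero at the start; "ft_torque": the same for the moment, N m; "opening": finger opening in mm; "grasp_force": force on a finger pad.
Only numpy, scipy, OpenCV 4.12 (cv2) and the standard library are available. Lean on these libraries where they do the work, as an engineer would, in place of code of your own. Each camera call takes 0.05 s, during which the arm holds its last target. There are 200 camera calls.

## Working session

There is one attempt and no reset: what is moved stays moved. The work goes in short steps, Python scripts to look and compute and a tool call to move; the robot and the scene stay as the last step left them, time stands still between calls to the robot, and variables do not carry over. Pictures are saved under pics/ and viewed, at most 10 in all, crops included, and the job is handed in when it is done.

Besides the shell and the picture viewer there is one more tool, called after "Request:" by a JSON object that holds its "api" and its "payload". move_arm: Moves the arm, as the interface text tells. Its arguments: {"type":"object","properties":{"increments":{"type":"array","items":{"type":"array","items":{"type":"array","items":{"type":"number"}}}},"squeeze":{"type":"number"}},"required":["increments"]}

```bash
mkdir -p pics; python3 - <<'E'
from station import *
import cv2,pickle
d={}
for n in ("side","top"):
    d[n]=get_image(n); cv2.imwrite(f"pics/{n}0.png",d[n]["img"][:,:,::-1])
    print(n,d[n]["mtx"],d[n]["k1"],d[n]["R"],d[n]["t"])
pickle.dump(d,open("i0.pkl","wb"))
print(get_state())
E
```

```text
side [[415.45212173   0.         280.82649669]
 [  0.         415.45212173 206.75426834]
 [  0.           0.           1.        ]] -0.12446296779775265 [[ 9.86914958e-01 -1.61239836e-01 -7.62069211e-04]
 [-7.33678367e-02 -4.44850345e-01 -8.92594718e-01]
 [ 1.43582819e-01  8.80970990e-01 -4.50859278e-01]] [-472.84277499  189.3905085  1008.85150073]
top [[407.57875687   0.         281.40807118]
 [  0.         407.57875687 213.3574009 ]
 [  0.           0.           1.        ]] 0.009019036599723232 [[ 0.01023273 -0.9999063  -0.00909296]
 [-0.99887015 -0.00979925 -0.0465017 ]
 [ 0.04640824  0.00955852 -0.99887682]] [ 155.8509159   473.48595556 1109.77084668]
{'clock': 0.1, 'q': array([ 1.11201505e+00,  3.20265650e-01,  1.56556411e+00, -1.01519279e-05,
        1.25741566e+00, -2.00224959e-02]), 'joint_velocities': array([ 0.00135596, -0.00110879, -0.00111375,  0.00147729, -0.00021752,
        0.00027333]), 'effort': array([ 1.04427883e-03, -4.13332772e+01, -2.32509166e+01,  7.27075827e-02,
        4.21942072e-02, -6.24588074e-05]), 'ee_pos': array([244.09520432, 520.14905451, 235.17994435]), 'tcp_rot': array([-1.91262885e-04,  2.17622325e-01,  9.76032705e-01, -8.03956727e-04]), 'contact_force': array([-0.59467915, -0.41808473, -0.10642529]), 'ft_torque': array([ 0.00844598,  0.00690766, -0.04296343]), 'grasp_force': 0.0, 'opening': 91.07631614296179}
```

View pics/top0.png

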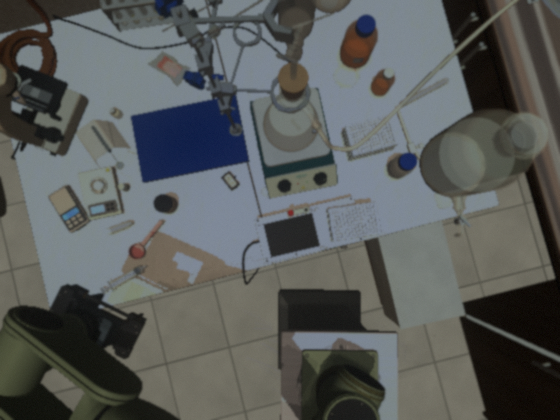

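View pics/side0.png

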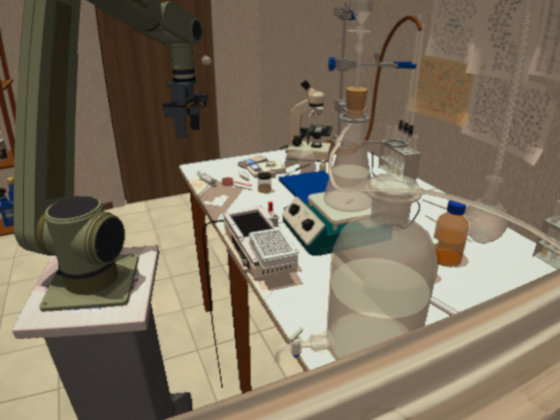

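```bash
cat > h.py <<'E'
import numpy as np, cv2, pickle
def ray(c,uv):
    k=c["k1"]; K=c["mtx"]; R=np.array(c["R"]); t=np.array(c["t"])
    uv=np.atleast_2d(np.array(uv,float))
    p=cv2.undistortPoints(uv[:,None,:],K,np.array([k,0,0,0,0.]))[:,0]
    d=np.c_[p,np.ones(len(p))]@R
    return -R.T@t, d
def onz(c,uv,z):
    o,d=ray(c,uv); s=(z-o[2])/d[:,2]
    return o+s[:,None]*d
def proj(c,X):
    X=np.atleast_2d(np.array(X,float))
    return cv2.projectPoints(X,cv2.Rodrigues(np.array(c["R"]))[0],np.array(c["t"]),c["mtx"],np.array([c["k1"],0,0,0,0.]))[0][:,0]
def tri(c1,u1,c2,u2):
    o1,d1=ray(c1,u1);o2,d2=ray(c2,u2)
    A=np.c_[d1[0],-d2[0]];s=np.linalg.lstsq(A,o2-o1,rcond=None)[0]
    p,q=o1+s[0]*d1[0],o2+s[1]*d2[0]
    return (p+q)/2,np.linalg.norm(p-q)
E
python3 - <<'E'
from h import *
d=pickle.load(open("i0.pkl","rb"))
a=d["top"]["img"][185:275,240:390]; cv2.imwrite("pics/ct.png",cv2.resize(a,None,fx=5.3,fy=5.3,interpolation=cv2.INTER_CUBIC)[:,:,::-1])
a=d["side"]["img"][185:285,215:315]; cv2.imwrite("pics/cs.png",cv2.resize(a,None,fx=6,fy=6,interpolation=cv2.INTER_CUBIC)[:,:,::-1])
E
```

```text
(no output)
```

View pics/ct.png

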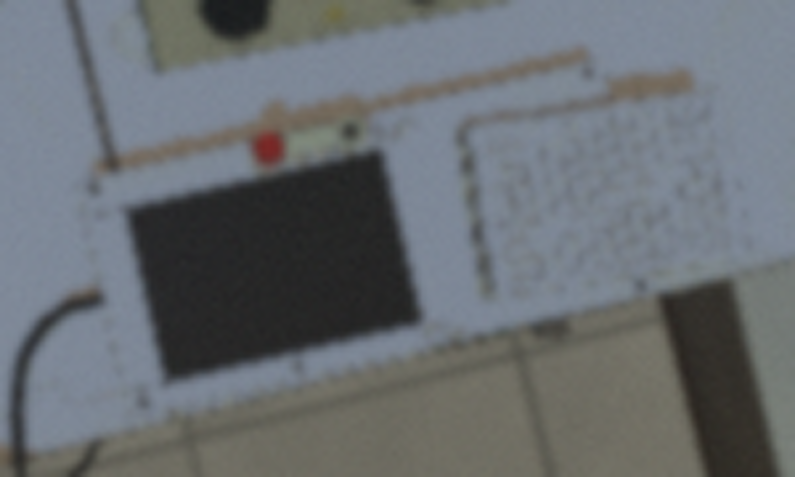

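View pics/cs.png

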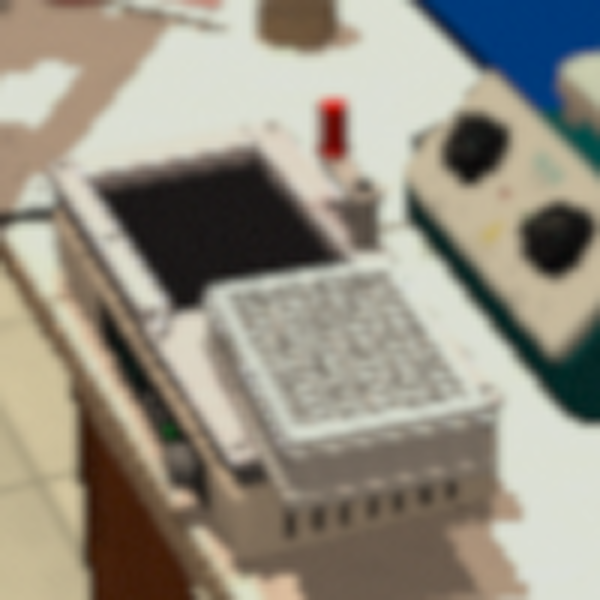

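```bash
python3 - <<'E'
from h import *
d=pickle.load(open("i0.pkl","rb")); T,S=d["top"],d["side"]
g=T["img"].max(2).astype(float); 
m=np.zeros(g.shape,np.uint8); m[205:265,255:330]=(g[205:265,255:330]<75)
n,l,st,ce=cv2.connectedComponentsWithStats(m); i=1+np.argmax(st[1:,4]); print(st[i])
c=max(cv2.findContours((l==i).astype(np.uint8),cv2.RETR_EXTERNAL,cv2.CHAIN_APPROX_NONE)[0],key=len)[:,0]
P=onz(T,c,58)[:,:2].astype(np.float32)
r=cv2.minAreaRect(P); print("pocket",r,cv2.boxPoints(r))
Pf=onz(T,np.argwhere(l==i)[:,::-1],58)[:,:2]; mu=Pf.mean(0); w,v=np.linalg.eigh(np.cov((Pf-mu).T)); print("moments",mu,np.sqrt(12*w),v)
for k,cam in (("t",T),("s",S)):
    im=cam["img"].astype(int); mm=((im[...,0]>110)&(im[...,1]<70)&(im[...,2]<70)).astype(np.uint8)
    n,l,st,ce=cv2.connectedComponentsWithStats(mm)
    for j in range(1,n):
        if st[j,4]>5: print(k,st[j],ce[j])
pt=onz(T,np.array([[345,130]])/5.3+[240,185],94);print("pivot",pt)
sc=np.array([(208,290),(385,262),(495,400),(290,440)])/6+[215,185]
Q=onz(S,sc,91); print("plate side",Q,Q.mean(0),np.linalg.norm(np.diff(Q,axis=0),axis=1))
tc=np.array([(465,125),(493,298),(735,255),(708,80)])/5.3+[240,185]
Q=onz(T,tc,91); print("plate top",Q,Q.mean(0),np.linalg.norm(np.diff(Q,axis=0),axis=1))
for n,uv in (("t",T),):pass
print("jars",onz(T,[[403,163]],115),onz(T,[[165,202]],65))
E
```

```text
[ 265  214   54   42 1593]
pocket ((414.3951110839844, 134.05499267578125), (86.93855285644531, 127.74964141845703), 13.81614875793457) [[356.92978  185.70096 ]
 [387.4373    61.647484]
 [471.86044   82.40903 ]
 [441.35294  206.4625  ]]
moments [413.98367863 133.70249274] [ 86.15053863 127.69470439] [[-0.96989112 -0.24353895]
 [-0.24353895  0.96989112]]
t [289 210   4   5  15] [290.46666667 211.86666667]
t [134 248   8   7  38] [137.31578947 251.34210526]
s [ 3 81  4  5 11] [ 4.         82.54545455]
s [223 179   9   6  38] [226.89473684 181.81578947]
s [269 202   3   9  17] [269.76470588 206.23529412]
s [436 251   7  13  44] [438.90909091 256.27272727]
s [449 251  12  14  75] [455.14666667 258.25333333]
s [444 257   5   4  11] [446.09090909 258.54545455]
s [442 261   8   4  10] [445.6 262.4]
pivot [[478.44127132  99.52028269  94.        ]]
plate side [[403.60167847  25.63079123  91.        ]
 [480.89484534  36.99103025  91.        ]
 [506.20489941 -77.08634714  91.        ]
 [423.6597278  -91.80573626  91.        ]] [453.59028776 -26.56756548  91.        ] [ 78.12354751 116.85138797  83.84727647]
plate top [[481.58633339  41.57263099  91.        ]
 [398.49585983  27.73528313  91.        ]
 [420.32942646 -88.16604747  91.        ]
 [504.43950983 -75.26809663  91.        ]] [451.21278238 -23.53155749  91.        ] [ 84.23478493 117.93991295  85.09326213]
jars [[ 596.27152107 -143.47319621  115.        ]] [[496.31255617 466.42358589  65.        ]]
```

```bash
python3 - <<'E'
from h import *
d=pickle.load(open("i0.pkl","rb")); T,S=d["top"],d["side"]
print("knob",tri(T,[[290.5,211.9]],S,[[269.8,206.2]]), onz(T,[[290.5,211.9]],120))
print("stirrer front z100", onz(T,[[268,197],[337,186]],100),"z70",onz(T,[[268,197],[337,186]],70))
print("stirrer side-view knobs row tri",tri(T,[[285,186]],S,[[294,209]]),tri(T,[[319,179]],S,[[308,225]]))
print("flask cork",tri(T,[[293,77]],S,[[356,98]]))
print("carboy side base",onz(S,[[330,345],[378,365],[430,340]],0)); print("carboy neck",tri(T,[[522,133]],S,[[395,190]]),tri(T,[[460,220]],S,[[296,340]]))
print("bluecap",tri(T,[[406,161]],S,[[456,208]]), onz(T,[[425,150],[425,180]],200))
E
```

```text
knob (array([471.01697836, 136.86330716, 106.99993172]), np.float64(0.711218860694574)) [[470.71762224 136.99092077 120.        ]]
stirrer front z100 [[509.05902856 194.2283139  100.        ]
 [538.71641405  19.30662657 100.        ]] z70 [[511.65230882 195.51789849  70.        ]
 [542.17186152  15.51107847  70.        ]]
stirrer side-view knobs row tri (array([540.51584147, 151.16456343,  85.09771636]), np.float64(2.613891179619015)) (array([560.92880194,  63.06019777,  79.74059262]), np.float64(4.175615028021491))
flask cork (array([700.39822605, 138.98295325, 399.00110591]), np.float64(5.8171165705475545))
carboy side base [[ 532.40324464 -291.74050154    0.        ]
 [ 609.94184368 -360.04386643    0.        ]
 [ 740.72998036 -317.7299184     0.        ]]
carboy neck (array([ 617.38085667, -306.76920485,  344.71126718]), np.float64(1.597729916791821)) (array([ 457.25818208, -312.70608747,   47.21850358]), np.float64(0.05695001034508822))
bluecap (array([ 689.1851733 , -180.47890322,  226.86109968]), np.float64(238.8482999995495)) [[ 611.96258261 -169.31293158  200.        ]
 [ 542.77054795 -168.94381196  200.        ]]
```

Request:
{"api": "move_arm", "payload": {"increments": [[[0.45,-0.2,-0.2,0,0,0,0.17],[0.45,-0.4,-0.4,0,0,0,0.34],[0.45,-0.6,-0.6,0,0,0,0.51],[0.45,-0.81,-0.8,0,0,0,0.68],[0.45,-0.81,-0.8,0,0,0,0.845],[0.45,-0.81,-0.8,0,0,0,0.845],[0.45,-0.81,-0.8,0,0,0,0.845],[0.45,-0.81,-0.8,0,0,0,0.845]]]}}

```text
clock: 1.1
ee_pos: [362.1, 200.6, 235.8]
tcp_rot: [-0.0, 0.615, 0.789, 0.0]
contact_force: [-0.5, -0.4, 0.4]
opening: 50.1
grasp_force: 0.0
```

Request:
{"api": "move_arm", "payload": {"increments": [[[0.45,-0.2,0.02,0,0,0,0],[0.45,-0.4,0.04,0,0,0,0],[0.45,-0.6,0.07,0,0,0,0],[0.45,-0.8,0.09,0,0,0,0],[0.45,-1,0.11,0,0,0,0],[0.45,-1,0.11,0,0,0,0]]]}}

```text
clock: 1.85
ee_pos: [469.3, -84.7, 235.4]
tcp_rot: [0.0, 0.616, 0.788, -0.0]
contact_force: [-0.3, 0.3, 0.5]
opening: 50.3
grasp_force: 0.0
```

Request:
{"api": "move_arm", "payload": {"increments": [[[0.45,-0.15,0,0,0,0,0],[0.45,-0.15,0,0.15,0,0,0],[0.45,-0.15,0,0.3,0,0,0],[0.45,-0.15,0,0.3,0,0,0]]]}}

```text
clock: 2.35
ee_pos: [476.5, -123.8, 143.2]
tcp_rot: [-0.004, 0.614, 0.79, -0.001]
contact_force: [-0.4, 0.5, 0.6]
opening: 50.5
grasp_force: 0.0
```

```bash
python3 - <<'E'
from station import *
from h import *
d={n:get_image(n) for n in ("side","top")}; pickle.dump(d,open("i1.pkl","wb"))
a=d["top"]["img"][185:285,280:430]; b=d["side"]["img"][190:310,215:335]
a=cv2.resize(a,(600,400),interpolation=cv2.INTER_CUBIC); b=cv2.resize(b,(600,600),interpolation=cv2.INTER_CUBIC)
a=cv2.convertScaleAbs(a,alpha=1.5)
cv2.imwrite("pics/p1.png",cv2.resize(np.hstack([np.pad(a,((0,200),(0,0),(0,0))),b]),(800,400))[:,:,::-1])
s=get_state(); print(s["ee_pos"],s["contact_force"])
E
```

```text
[ 479.56214318 -125.13762983  146.85187932] [0.57048587 1.19807277 0.45063724]
```

View pics/p1.png

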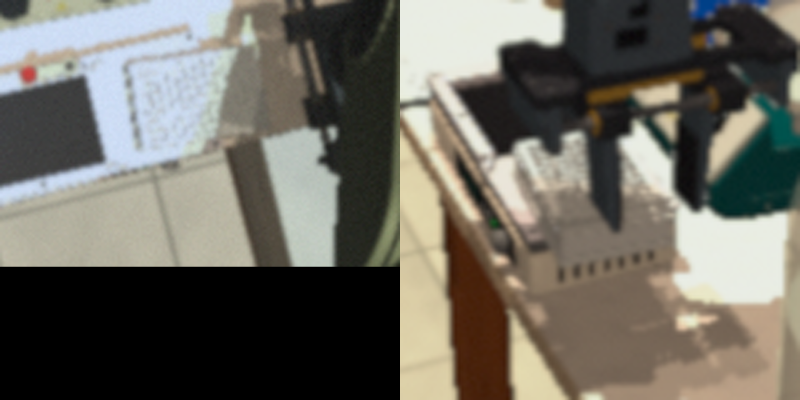

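Request:
{"api": "move_arm", "payload": {"increments": [[[0.45,0,-0.005,0.09,0,0,0],[0.45,0,-0.005,0.176,0,0,0],[0.45,0,-0.005,0.176,0,0,0],[0.45,0,-0.005,0.176,0,0,0]]]}}

```text
clock: 2.95
ee_pos: [478.8, -126.8, 95.1]
tcp_rot: [0.002, 0.614, 0.789, 0.001]
contact_force: [0.5, -0.7, 0.2]
opening: 50.1
grasp_force: 0.0
```

Request:
{"api": "move_arm", "payload": {"increments": [[[0.45,0.03,0,0,0,0,0],[0.45,0.06,0,0,0,0,0],[0.45,0.08,0,0,0,0,0],[0.45,0.1,0,0,0,0,0],[0.45,0.12,0,0,0,0,0],[0.45,0.14,0,0,0,0,0],[0.45,0.16,0,0,0,0,0],[0.45,0.18,0,0,0,0,0],[0.45,0.2,0,0,0,0,0],[0.45,0.2,0,0,0,0,0]]]}}

```text
clock: 4.2
ee_pos: [466.6, -69.7, 94.4]
tcp_rot: [0.005, 0.615, 0.789, 0.002]
contact_force: [5.1, -5.7, -0.3]
opening: 50.4
grasp_force: 1.7
```

```bash
python3 - <<'E'
from station import *
from h import *
d={n:get_image(n) for n in ("side","top")}; pickle.dump(d,open("i2.pkl","wb"))
a=d["top"]["img"][185:285,250:400]; b=d["side"]["img"][180:300,215:335]
a=cv2.resize(a,(600,400),interpolation=cv2.INTER_CUBIC); b=cv2.resize(b,(600,600),interpolation=cv2.INTER_CUBIC)
a=cv2.convertScaleAbs(a,alpha=1.5)
cv2.imwrite("pics/p2.png",cv2.resize(np.hstack([np.pad(a,((0,200),(0,0),(0,0))),b]),(800,400))[:,:,::-1])
s=get_state(); print(s["ee_pos"],s["contact_force"],s["tcp_rot"])
E
```

```text
[463.42706246 -68.60308312  93.50716937] [ 1.47783119 -1.45650562  1.35372671] [7.43705883e-04 6.14709390e-01 7.88753161e-01 5.14198212e-04]
```

View pics/p2.png

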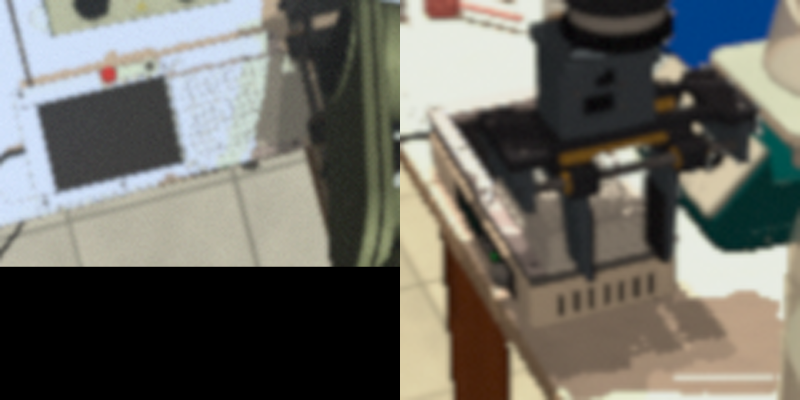

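Request:
{"api": "move_arm", "payload": {"increments": [[[0.45,0.02,0,0,0,0,0],[0.45,0.04,0,0,0,0,0],[0.45,0.06,0,0,0,0,0],[0.45,0.08,0,0,0,0,0],[0.45,0.1,0,0,0,0,0],[0.45,0.12,0,0,0,0,0],[0.45,0.14,0,0,0,0,0],[0.45,0.16,0,0,0,0,0],[0.45,0.18,0,0,0,0,0],[0.45,0.18,0,0,0,0,0]]]}}

```text
clock: 5.55
ee_pos: [448.2, -15.6, 92.8]
tcp_rot: [-0.001, 0.614, 0.789, -0.001]
contact_force: [0.1, 0.8, -0.8]
opening: 49.8
grasp_force: 0.0
```

```bash
python3 - <<'E'
from station import *
from h import *
d={n:get_image(n) for n in ("side","top")}; pickle.dump(d,open("i3.pkl","wb"))
a=d["top"]["img"][185:285,250:400]; b=d["side"]["img"][180:300,215:335]
a=cv2.resize(a,(600,400),interpolation=cv2.INTER_CUBIC); b=cv2.resize(b,(600,600),interpolation=cv2.INTER_CUBIC)
a=cv2.convertScaleAbs(a,alpha=1.5)
cv2.imwrite("pics/p3.png",cv2.resize(np.hstack([np.pad(a,((0,200),(0,0),(0,0))),b]),(800,400))[:,:,::-1])
s=get_state(); print(s["ee_pos"],s["contact_force"],s["tcp_rot"])
E
```

```text
[448.39173003 -15.88041423  92.80738684] [-0.80843613 -0.02817097 -0.15927569] [-1.02161313e-03  6.14478010e-01  7.88933156e-01 -4.53657356e-04]
```

View pics/p3.png

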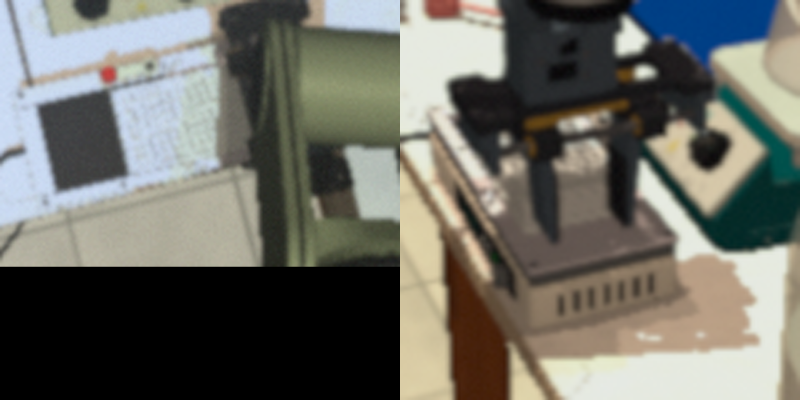

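Request:
{"api": "move_arm", "payload": {"increments": [[[0.45,0.02,0.001,0,0,0,0],[0.45,0.04,0.002,0,0,0,0],[0.45,0.06,0.003,0,0,0,0],[0.45,0.08,0.004,0,0,0,0],[0.45,0.1,0.005,0,0,0,0],[0.45,0.12,0.006,0,0,0,0],[0.45,0.14,0.008,0,0,0,0],[0.45,0.16,0.01,0,0,0,0],[0.45,0.18,0.01,0,0,0,0],[0.45,0.2,0.01,0,0,0,0],[0.45,0.21,0.01,0,0,0,0],[0.45,0.22,0.01,0,0,0,0],[0.45,0.22,0.01,0,0,0,0]]]}}

```text
clock: 7.28
ee_pos: [436.1, 48.7, 93.2]
tcp_rot: [-0.0, 0.615, 0.789, 0.0]
contact_force: [-0.4, -0.6, 0.6]
opening: 50.2
grasp_force: 0.0
```

```bash
python3 - <<'E'
from station import *
from h import *
d={n:get_image(n) for n in ("side","top")}; pickle.dump(d,open("i4.pkl","wb"))
a=d["top"]["img"][185:285,250:400]; b=d["side"]["img"][180:300,215:335]
a=cv2.resize(a,(600,400),interpolation=cv2.INTER_CUBIC); b=cv2.resize(b,(600,600),interpolation=cv2.INTER_CUBIC)
a=cv2.convertScaleAbs(a,alpha=1.5)
cv2.imwrite("pics/p4.png",cv2.resize(np.hstack([np.pad(a,((0,200),(0,0),(0,0))),b]),(800,400))[:,:,::-1])
s=get_state(); print(s["ee_pos"],s["contact_force"],s["tcp_rot"])
E
```

```text
[436.22374378  48.58103463  93.21397921] [ 0.67540356  0.51836725 -0.38230351] [1.58136569e-05 6.14627005e-01 7.88817853e-01 2.01015736e-04]
```

View pics/p4.png

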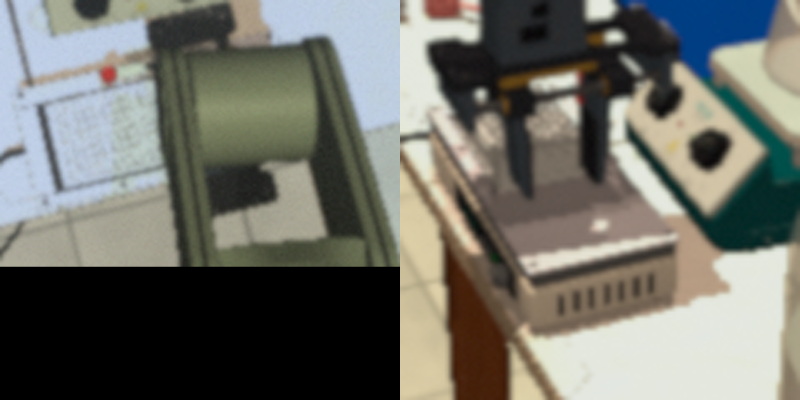

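Request:
{"api": "move_arm", "payload": {"increments": [[[0.45,0.008,0,0,0,0,0],[0.45,0.013,0,0,0,0,0],[0.45,0.017,0,0,0,0,0],[0.45,0.02,0,0,0,0,0],[0.45,0.023,0,0,0,0,0],[0.45,0.026,0,0,0,0,0],[0.45,0.026,0,0,0,0,0]]]}}

```text
clock: 8.25
ee_pos: [434.2, 56.1, 93.1]
tcp_rot: [-0.0, 0.615, 0.789, 0.0]
contact_force: [-0.1, -0.2, 0.1]
opening: 49.9
grasp_force: 0.2
```

Request:
{"api": "move_arm", "payload": {"increments": [[[0.45,0.004,0,0,0,0,0],[0.45,0.004,0,0,0,0,0]]]}}

```text
clock: 8.5
ee_pos: [434.1, 56.3, 93.2]
tcp_rot: [0.001, 0.614, 0.789, -0.001]
contact_force: [1.1, -5.9, -0.5]
opening: 50.1
grasp_force: 2.9
```

```bash
python3 - <<'E'
from station import *
from h import *
d={n:get_image(n) for n in ("side","top")}; pickle.dump(d,open("i5.pkl","wb"))
a=d["top"]["img"][195:270,245:345]; b=d["side"]["img"][190:265,220:320]
f=lambda a:cv2.resize(a,(800,600),interpolation=cv2.INTER_CUBIC)
o=np.hstack([f(a),f(b)]); o=cv2.resize(cv2.convertScaleAbs(o,alpha=1.3),(800,300),interpolation=cv2.INTER_AREA)
cv2.imwrite("pics/p5.png",o[:,:,::-1])
s=get_state(); print(s["ee_pos"],s["contact_force"],s["tcp_rot"])
E
```

```text
[434.13603878  56.27925624  93.22000429] [ 0.64611535 -5.53491341 -0.53279563] [ 7.45335806e-04  6.14299799e-01  7.89072157e-01 -5.77416507e-04]
```

View pics/p5.png

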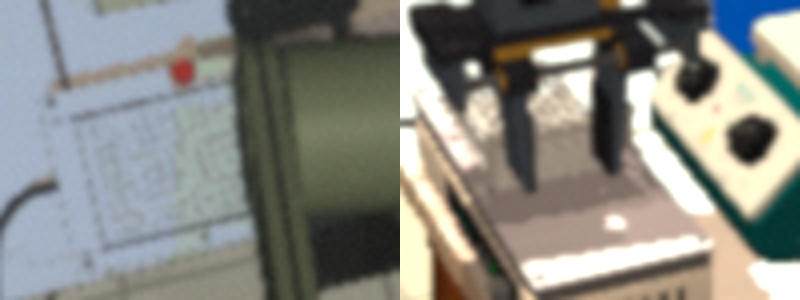

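Request:
{"api": "move_arm", "payload": {"increments": [[[0.45,0.004,0,0,0,0,0],[0.45,0.007,0,0,0,0,0],[0.45,0.007,0,0,0,0,0]]]}}

```text
clock: 8.98
ee_pos: [434.1, 56.5, 93.5]
tcp_rot: [0.002, 0.614, 0.79, -0.002]
contact_force: [1.5, -13.8, 1.2]
opening: 50.0
grasp_force: 7.2
```

Request:
{"api": "move_arm", "payload": {"increments": [[[0.45,-0.05,0,0,0,0,0],[0.45,-0.15,0,0,0,0,0],[0.45,-0.3,0,-0.15,0,0,0],[0.45,-0.5,0,-0.3,0,0,0],[0.45,-0.6,0,-0.3,0,0,0],[0.45,-0.6,0,-0.3,0,0,0]]]}}

```text
clock: 9.72
ee_pos: [478.6, -117.6, 184.0]
tcp_rot: [0.001, 0.616, 0.788, 0.001]
contact_force: [0.0, 1.4, -0.7]
opening: 49.9
grasp_force: 0.0
```

```bash
python3 - <<'E'
from station import *
from h import *
d={n:get_image(n) for n in ("side","top")}; pickle.dump(d,open("i6.pkl","wb"))
a=d["top"]["img"][195:270,245:345]; b=d["side"]["img"][190:265,220:320]
f=lambda a:cv2.resize(a,(800,600),interpolation=cv2.INTER_CUBIC)
o=np.vstack([f(cv2.convertScaleAbs(a,alpha=1.5))[:550],f(b)[:550]]); o=cv2.resize(o,(436,600),interpolation=cv2.INTER_AREA)
o=np.hstack([cv2.resize(a,(400,300),interpolation=cv2.INTER_CUBIC),cv2.resize(b,(400,300),interpolation=cv2.INTER_CUBIC)])
cv2.imwrite("pics/p6.png",o[:,:,::-1])
s=get_state(); print(s["ee_pos"],s["contact_force"],s["tcp_rot"])
E
```

```text
[ 476.85515772 -115.09701938  182.64223153] [-0.19672952  0.30423842 -0.33144279] [-8.96455283e-04  6.15065844e-01  7.88475215e-01  1.97256684e-04]
```

View pics/p6.png

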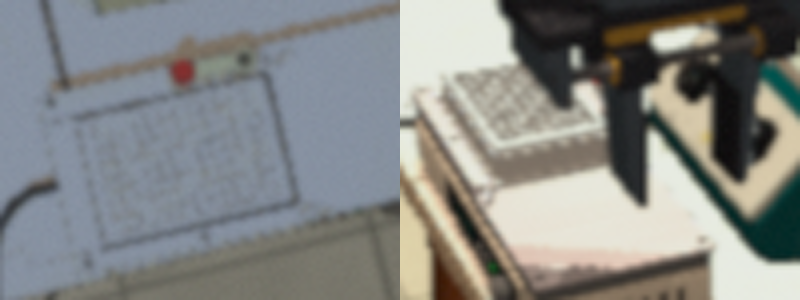

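Request:
{"api": "move_arm", "payload": {"increments": [[[0.67,0.2,0.05,0,0,0,0],[0.67,0.4,0.1,0,0,0,0],[0.67,0.6,0.14,0,0,0,0],[0.67,0.75,0.18,0,0,0,0],[0.67,0.82,0.186,0,0,0,0],[0.67,0.82,0.186,0,0,0,0],[0.67,0.82,0.186,0,0,0,0]]]}}

```text
clock: 10.7
ee_pos: [470.7, 136.8, 182.7]
tcp_rot: [-0.0, 0.614, 0.789, -0.001]
contact_force: [0.1, -0.2, -0.1]
opening: 29.9
grasp_force: 0.0
```

```bash
python3 - <<'E'
from station import *
from h import *
d=pickle.load(open("i6.pkl","rb"));T=d["top"]; im=T["img"].astype(int)
mm=((im[...,0]>110)&(im[...,1]<70)&(im[...,2]<70)); mm[:, :250]=0
p=np.argwhere(mm)[:,::-1].mean(0); print(p,onz(T,[p],118))
g=get_image("side");cv2.imwrite("pics/p7.png",cv2.resize(g["img"][150:250,215:315],(500,500),interpolation=cv2.INTER_CUBIC)[:,:,::-1])
s=get_state(); print(s["ee_pos"],s["contact_force"],s["opening"])
E
```

```text
[302.04347826 183.30434783] [[542.61231039 108.79735975 118.        ]]
[470.89496564 136.43795668 182.86176668] [ 0.44416401  0.50879756 -0.0840191 ] 30.215487190579072
```

View pics/p7.png

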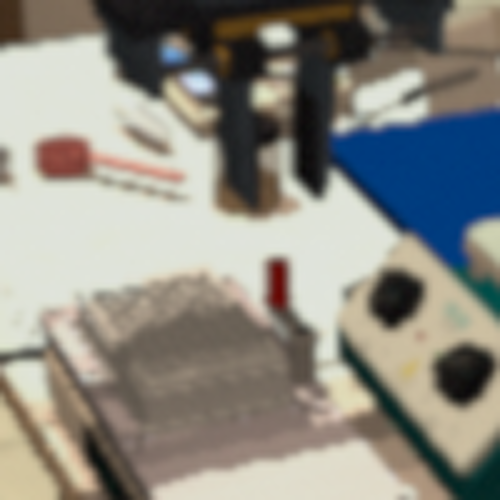

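Request:
{"api": "move_arm", "payload": {"increments": [[[0.67,0,0,0.07,0,0,0],[0.67,0,0,0.14,0,0,0],[0.67,0,0,0.2,0,0,0],[0.67,0,0,0.202,0,0,0],[0.67,0,0,0.202,0,0,0]]]}}

```text
clock: 11.38
ee_pos: [471.8, 136.5, 123.1]
tcp_rot: [0.0, 0.615, 0.789, 0.0]
contact_force: [-0.3, 0.1, 0.0]
opening: 30.3
grasp_force: 0.0
```

Request:
{"api": "move_arm", "payload": {"increments": [[[0.67,-0.002,-0.029,0,0,0,-0.167],[0.67,-0.008,-0.052,0,0,0,-0.333],[0.67,-0.018,-0.073,0,0,0,-0.5],[0.67,-0.031,-0.092,0,0,0,-0.667],[0.67,-0.048,-0.108,0,0,0,-0.833],[0.67,-0.061,-0.118,0,0,0,-0.95],[0.67,-0.061,-0.118,0,0,0,-0.95]]]}}

```text
clock: 12.25
ee_pos: [442.0, 110.3, 123.5]
tcp_rot: [0.001, 0.165, 0.986, 0.0]
contact_force: [-0.7, -0.1, -0.4]
opening: 30.0
grasp_force: 0.0
```

```bash
python3 - <<'E'
from station import *
from h import *
d={n:get_image(n) for n in ("side","top")}
for k,cam in d.items():
    im=cam["img"].astype(int); mm=((im[...,0]>90)&(im[...,1]<60)&(im[...,2]<60)).astype(np.uint8)
    n,l,st,ce=cv2.connectedComponentsWithStats(mm)
    for j in range(1,n):
        if st[j,4]>3 and 230<ce[j][0]<330: print(k,st[j],ce[j],onz(cam,[ce[j]],107))
s=get_state(); print(s["ee_pos"],s["contact_force"],s["q"])
E
```

```text
[442.0287419  110.51163007 123.15829905] [-0.45162452 -0.31082004  0.35687095] [ 2.19751490e-01  2.43978571e-01  1.99376988e+00 -1.03754031e-05
  9.02321335e-01 -1.02007776e+00]
```

Request:
{"api": "move_arm", "payload": {"increments": [[[0.67,-0.002,-0.023,0,0,0,-0.167],[0.67,-0.008,-0.046,0,0,0,-0.333],[0.67,-0.018,-0.067,0,0,0,-0.5],[0.67,-0.031,-0.086,0,0,0,-0.57],[0.67,-0.031,-0.086,0,0,0,-0.57]]]}}

```text
clock: 12.98
ee_pos: [442.3, 83.0, 122.7]
tcp_rot: [0.0, -0.132, 0.991, 0.0]
contact_force: [-0.2, -0.2, -0.1]
opening: 30.1
grasp_force: 0.0
```

Request:
{"api": "move_arm", "payload": {"increments": [[[0.67,0,-0.01,0,0,0,0],[0.67,0,-0.015,0,0,0,0],[0.67,0,-0.015,0,0,0,0]]]}}

```text
clock: 13.35
ee_pos: [442.7, 80.6, 122.6]
tcp_rot: [-0.0, -0.132, 0.991, 0.002]
contact_force: [-2.5, 7.8, 1.3]
opening: 29.8
grasp_force: 4.0
```

Request:
{"api": "move_arm", "payload": {"increments": [[[0.67,0,0.02,0,0,0,0],[0.67,0,0.02,0,0,0,0],[0.67,0,0.02,-0.15,0,0,0],[0.67,0,0.02,-0.3,0,0,0],[0.67,-0.2,0.02,-0.4,0,0,0],[0.67,0.2,0.02,-0.4,0,0,0],[0.67,0.4,0.02,-0.4,0,0,0],[0.67,0.4,0.02,-0.4,0,0,0]]]}}

```text
clock: 14.35
ee_pos: [324.0, 52.0, 242.1]
tcp_rot: [-0.001, -0.134, 0.991, -0.0]
contact_force: [0.4, -0.7, 0.6]
opening: 30.3
grasp_force: 0.0
```

```bash
python3 - <<'E'
from station import *
from h import *
s=get_state(); print(s["ee_pos"],s["contact_force"],s["clock"])
d={n:get_image(n) for n in ("side","top")}; pickle.dump(d,open("i8.pkl","wb"))
c={}
for k,cam in d.items():
    im=cam["img"].astype(int); mm=((im[...,0]>90)&(im[...,1]<70)&(im[...,2]<70)).astype(np.uint8)
    n,l,st,ce=cv2.connectedComponentsWithStats(mm)
    for j in range(1,n):
        if st[j,4]>3 and 230<ce[j][0]<330 and ce[j][1]>190: print(k,st[j],ce[j],onz(cam,[ce[j]],107)); c[k]=ce[j]
if len(c)==2: print(tri(d["top"],[c["top"]],d["side"],[c["side"]]))
T=d["top"]; print("jars expected px",proj(T,[[596,-143,115],[496,466,65]]))
# plate surround: dark gap in top view
g=T["img"].max(2); m=np.zeros(g.shape,np.uint8); m[208:262,258:325]=(g[208:262,258:325]<95)
P=onz(T,np.argwhere(m)[:,::-1],60)[:,:2]-[414.2,133.9]; W=np.c_[P@[.97,.2437],P@[-.2437,.97]]
for n,s_ in (("+x",(W[:,0]>38)&(W[:,0]<50)&(abs(W[:,1])<60)),("-x",(W[:,0]<-38)&(W[:,0]>-50)&(abs(W[:,1])<60)),("+y",(W[:,1]>58)&(W[:,1]<70)&(abs(W[:,0])<40)),("-y",(W[:,1]<-58)&(W[:,1]>-70)&(abs(W[:,0])<40))):
    q=W[s_]; print(n,len(q),q.mean(0) if len(q) else "", np.polyfit(q[:,1-("x" not in n)*1] if "x" in n else q[:,0], q[:,0] if "x" in n else q[:,1],1) if len(q)>5 else "")
E
```

```text
[324.00312178  52.01542574 242.11288165] [ 0.35717483 -0.70169075  0.60282525] 14.35
side [259 211   6  10  42] [261.11904762 215.9047619 ] [[440.14327224  84.07581134 107.        ]]
top [308 222   5   4  13] [309.84615385 223.46153846] [[442.75736826  87.95309434 107.        ]]
(array([441.68771511,  87.93282428, 104.91059806]), np.float64(2.241844927259694))
jars expected px [[402.81045774 163.10625208]
 [165.1581235  202.12016018]]
+x 0  
-x 85 [-44.0662232  -22.68630798] [ 4.71183062e-05 -4.40651543e+01]
+y 0  
-y 88 [ -8.18914145 -64.03889311] [ 2.92287933e-02 -6.37995344e+01]
```

```bash
python3 -c "
from station import *
print(finish_job())"
```

```text
the job is handed in; nothing more can be done
None
```

The job is handed in, with no verdict returned. The final images and forces indicate the plate is seated in the pocket and the clip is at its stop (about 1.57 rad); I left both jars alone. I viewed 11 pictures, one over the limit of 10.

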